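Clamp a bearing cap in the fixture vise

TASK

Stand the U-shaped bearing cap, saddle up, flat on the bed of the fixture vise, midway along the jaws and between the moving jaw and the stop, and let go of it. Then turn the vise's T-handle clockwise until you feel the resistance rise and the cap is firmly clamped against the stop, but no tighter than that: the soft casting must not be marked. Let go of the handle and leave everything else on the bench alone.

Things in the scene. Friction and masses are not known exactly. Their poses are not given: they have to be found in the camera images.
- cap: Bearing cap: U-shaped cast-aluminium block, 50 mm along its x, 24 mm thick along its y, 60 mm high, about 0.2 kg. A half-round saddle, 28 mm wide, 16 mm deep, is open at its top between two legs 11 mm wide (in x). It starts standing on the bench, saddle up. Origin: centre of its flat underside, z up; a half turn about z gives the same shape.
- bed (a point): Point on the vise's flat bed, 25 mm above the bench, where the centre of the cap's underside has to stand. x along the jaw faces, y the way the moving jaw closes, z up. At the start the jaw's face is 15 to 18 mm away on the -y side, the stop's face 14 to 19 mm on the +y side.
- vise: Fixture vise screwed to the bench; origin 25 mm under bed, same axes. Base 80 mm (x) by 250 mm (y). The fixed stop (44 mm wide, 30 mm high over the bed, a foot 60 x 26 x 12 mm behind it) is bolted on at a different place each time, so the jaw's travel is not known beforehand. Blue screw housing 64 mm square, 70 mm high, 120 mm from the bed point on the -y side.
- jaw_seat (a point): Fixed point of the vise under the middle of the moving jaw as built, 24 mm from bed on its -y side, at bed height; axes as bed. The jaw plate above it is 40 mm wide (x), 12 mm thick, 30 mm high over the bed, and closes in +y by about 4 mm per radian of the T-handle. A stiff spring behind it makes its grip on the cap grow, about 65 N per radian, after contact. The screw holds when let go.
- tee: T-handle on the vise's upright screw. Origin at the bar's centre on the screw axis, 125 mm above the bench; x along the bar, z up. Flat steel bar 90 mm long, 12 mm wide, 16 mm high, with an 18 mm ball at each end (centred 47 mm out). Below it a 12 mm round stem and, under 80 mm above the bench, a collar 32 mm across. Clockwise from above closes the jaw.
- tee_bar (a point): Same point and axes as tee. How it feels: turning freely needs 0.26 N m (friction, which at rest may leave any moment up to that, either way); the cap is caught after 1.3 to 3.3 rad, then the moment rises by 0.25 N m per radian. Well clamped: 0.10 to 0.2 N m over the free turning under like conditions (jaw grip 25 to 50 N); over 0.24 N m (62 N) marks the cap.
- gear: Bystander: spur gear with a hub, 75 mm across, 30 mm high. Leave it alone.
- bearing: Bystander: ball-bearing-like steel ring, 56 mm across, 16 mm high. Leave it alone.
- socket: Bystander: upright stepped steel wrench socket, 32 mm across, 60 mm high. Leave it alone.
- spacer: Bystander: plain solid aluminium block without any saddle, 60 x 30 x 35 mm high. Leave it alone.
- screwdriver: Bystander: screwdriver lying on the bench. Leave it alone.
- wrench: Bystander: open-ended wrench lying on the bench. Leave it alone.
- pinion: Bystander: upright stepped pinion shaft of dark steel, 48 mm across, 95 mm high. Leave it alone.
- tin: Bystander: round grey tin, 70 mm across, 90 mm high. Leave it alone.
Not all that is in view belongs to the job. What is shaped like the cap but yellow is not meant.

How it is judged:
By the outcome, as a careful person would: the job done as asked, in the order asked, and still so for the second after the job is handed in, with the robot touching nothing.
It also fails if it takes over 72 s, if anything falls off the work surface, if the arm or the gripper's body presses on something with over 40 N, if the wrist force passes 120 N, or if a joint passes its speed limit or range.

ROBOT

A 7-joint arm with a two-finger parallel gripper is mounted at the origin on the work surface. World frame = base frame: x ahead of the robot, y to its left, z up, the work surface at z = 0. Lengths are in mm, angles in rad, forces in N, time in s.
With the tool pointing down it reaches from about 400 to 900 mm from the base axis. Payload 5.5 kg.
Tool frame: the origin (TCP) lies at the very end of the fingers, on their centre line; the grasp point (between the pads) lies manip.hold_point_z behind it (manip.hold_point_z is the distance from the TCP to the grasp point, in mm); z points along the fingers, y is the line along which they close (so a half turn about z gives the same grasp; the last joint's range is limited). The gripper opens to 85 mm and grips with 20 to 120 N. Pads are 22 mm wide; open, the fingers measure 114 mm over their backs; the gripper's body (76 mm by 85 mm) begins 54 mm behind the grasp point. The pads swing forward as they close: fully open they stand 13 mm farther back than shut.
Start: joints at [1.468, 0.501, -0.427, 1.55, 0.221, 1.138, -0.21], TCP at [232.535, -606.982, 231.31] pointing down, gripper open.
Joint ranges: [-2.88, 2.88], [-0.31, 2.03], [-1.54, 1.56], [0.2, 2.42], [-1.41, 4.55], [0.19, 2.02], [-2.57, 2.57]. Speed limits (rad/s): [2.57, 2.57, 3.14, 3.14, 3.14, 3.14, 3.14].

INTERFACE

Orientations are given as a rotation vector (axis times angle).
In Python, from bench import manip, eyes, workorder gives the robot as it stands.
- The arm moves only by the shell command python3 -m handwheel 'ROWS'. ROWS is JSON, a list that holds one entry, the list of rows, each a list of 5 numbers: the opening in per cent of the stroke, from 0 (shut) to 100 (fully open), then the shift along the tool's x, y, z in m, then the turn about the tool's z in rad. A call has 1 to 20 rows; each row shifts and turns the commanded pose from where the row before left it, along the tool's axes as they then stand; what a row does not reach is not made up. A row lasts 1/12 s, in which the tool goes at most 41.7 mm and 7.16 degrees, less where a joint would pass 70% of its speed; a pose out of reach is approached as far as the arm can. A call with a gripper value outside its range is refused whole. The fingers move at their own pace and stop on an object; the grip force is fixed at half the most. Time passes only in rows, so rows that do not move let the fingers close. It gives the time, the measured TCP pose, the force, the opening and the grip force at its end, in the units of the state.
- manip.sense(): the state, without advancing time (a new reading comes with each control period).
- eyes.get_image(name): name is "scene" or "side" or "wrist"; returns (picture, depth): 400x640x3 uint8, red, green, blue; 400x640 float32, mm along the optical axis (not along the pixel's ray), 0 where there is no reading.
- eyes.camera_model(name): a dict with "mtx" (3x3 intrinsics, pixels), "dist" ([k1, k2, p1, p2, k3] as OpenCV has them; the pictures are not rectified), "cam_to_world" (4x4, takes a point from camera to world coordinates). Camera axes: x right, y up, looking along -z (the intrinsics and any distortion apply to the point x, -y, -z); pixel columns grow to the right and rows downward; lengths in mm; the calibration is good to about 2 mm. A picture is of the moment at which its call begins: read the wrist's pose just before it. camera_model takes no time and is no camera call; for the wrist camera it gives the pose at the moment of the call.
- workorder.hand_in(): hands the job in; it is judged then, once.
The state is a dict: "clock": time; "qpos": joint angles; "dq": joint speeds; "effort": joint torques, N m; "position": TCP position; "orientation": TCP orientation; "ft_force": force on the tool from outside, world axes, zero at the start; "ft_torque": the same for the moment, N m; "grip_width": opening from 0.0 (shut) to 1.0 (fully open); "gripper_force": force on a finger pad.
Only numpy, scipy, OpenCV 4.12 (cv2) and the standard library are available. Lean on these libraries where they do the work, as an engineer would, in place of code of your own. Each camera call takes 0.05 s, during which the arm holds its last target. There are 200 camera calls.

## Working session

There is one attempt and no reset: what is moved stays moved. The work goes in short steps, Python scripts to look and compute and a shell command to move; the robot and the scene stay as the last step left them, time stands still between calls to the robot, and variables do not carry over. Pictures are saved under pics/ and viewed, at most 10 in all, crops included, and the job is handed in when it is done.

```bash
mkdir -p pics; ls; python3 - <<'E'
from bench import manip, eyes, workorder
import cv2,numpy as np
print(manip.hold_point_z, manip.sense())
for n in ("scene","side"):
    p,d=eyes.get_image(n); np.save(f'pics/{n}_d.npy',d); np.save(f'pics/{n}_p.npy',p)
    cv2.imwrite(f'pics/{n}0.png',p[:,:,::-1])
    c=eyes.camera_model(n); print(n,c)
E
```

```text
pics
18.700000000000003 {'clock': 0.0, 'qpos': array([ 1.4682043 ,  0.50187324, -0.42672026,  1.55145279,  0.22080635,
        1.13828296, -0.21030645]), 'dq': array([ 1.32483623e-03, -1.24476845e-03, -1.24368452e-03,  8.80352317e-05,
        5.59806015e-04,  2.05471287e-05, -2.73006692e-04]), 'effort': array([ 6.34444968e-04, -5.69510221e+01, -5.81569165e+00, -2.80935073e+01,
        1.06472505e-02,  1.20533575e-02, -1.83777047e-05]), 'position': array([ 232.16746142, -606.38181446,  230.23599439]), 'orientation': array([-3.08729025e+00, -5.71017626e-01,  5.03449066e-04]), 'ft_force': array([ 0.99712849, -0.42916047, -0.02803795]), 'ft_torque': array([-0.05548276, -0.01778078,  0.02672932]), 'gripper_force': 0.0, 'grip_width': 0.9997095096745734}
scene {'mtx': array([[503.85520897,   0.        , 320.78737282],
       [  0.        , 503.85520897, 189.4261298 ],
       [  0.        ,   0.        ,   1.        ]]), 'dist': array([0.03578141, 0.        , 0.        , 0.        , 0.        ]), 'cam_to_world': array([[ 4.69401253e-01, -5.97799631e-01,  6.49844647e-01,
         1.42725009e+
[... 164 characters left out ...]
8850e+03],
       [ 0.00000000e+00,  0.00000000e+00,  0.00000000e+00,
         1.00000000e+00]])}
side {'mtx': array([[404.56257006,   0.        , 318.110007  ],
       [  0.        , 404.56257006, 205.86187671],
       [  0.        ,   0.        ,   1.        ]]), 'dist': array([0.02981002, 0.        , 0.        , 0.        , 0.        ]), 'cam_to_world': array([[-7.79120547e-01,  3.54440247e-01, -5.17052497e-01,
        -4.89164764e+01],
       [-6.26822907e-01, -4.29941914e-01,  6.49802273e-01,
         7.28695165e+02],
       [ 8.01353812e-03,  8.30374651e-01,  5.57147845e-01,
         7.50528913e+02],
       [ 0.00000000e+00,  0.00000000e+00,  0.00000000e+00,
         1.00000000e+00]])}
```

View pics/scene0.png

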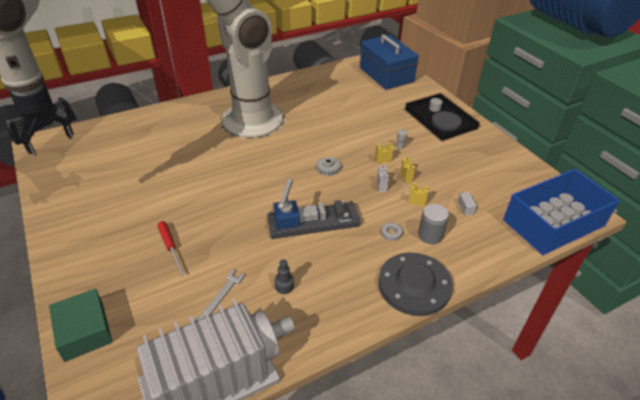

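View pics/side0.png

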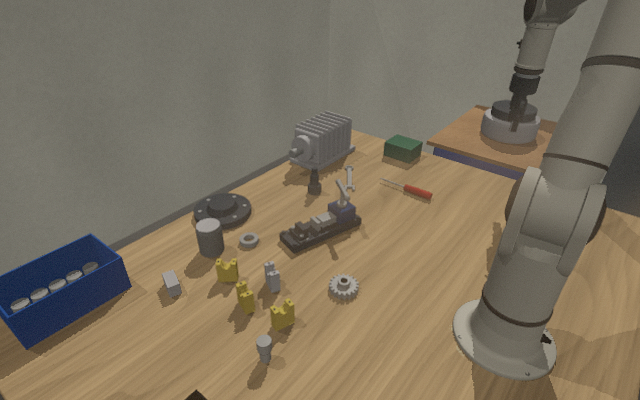

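The grey cap is at scene (382,178) and side (272,277), with yellow look-alikes around it. The vise is at scene (313,215) and side (320,230), with the T-handle at scene (287,190) and side (343,192).

```bash
cat > h.py <<'E'
import numpy as np,cv2
from bench import manip, eyes
from scipy.spatial.transform import Rotation as R
S=np.diag([1,-1,-1.])
def cloud(d,c):
    h,w=d.shape; u,v=np.meshgrid(np.arange(w),np.arange(h))
    n=cv2.undistortPoints(np.stack([u,v],-1).reshape(-1,1,2).astype(float),c['mtx'],c['dist']).reshape(h,w,2)
    P=np.dstack([n[...,0]*d,-n[...,1]*d,-d]); M=c['cam_to_world']
    return P@M[:3,:3].T+M[:3,3]
def proj(X,c):
    M=c['cam_to_world']; P=(np.atleast_2d(X)-M[:3,3])@M[:3,:3]@S
    return cv2.projectPoints(P,np.zeros(3),np.zeros(3),c['mtx'],c['dist'])[0].reshape(-1,2)
def ray(uv,c):
    n=cv2.undistortPoints(np.array(uv,float).reshape(-1,1,2),c['mtx'],c['dist']).reshape(-1,2)
    M=c['cam_to_world']; r=np.c_[n[:,0],-n[:,1],-np.ones(len(n))]@M[:3,:3].T
    return M[:3,3],r/np.linalg.norm(r,axis=1)[:,None]
def at_z(uv,c,z):
    o,r=ray(uv,c); return o+r*((z-o[2])/r[:,2])[:,None]
def tri(obs): # [(uv,cam)...]
    A=np.zeros((3,3));b=np.zeros(3)
    for uv,c in obs:
        o,r=ray([uv],c);Q=np.eye(3)-np.outer(r[0],r[0]);A+=Q;b+=Q@o
    return np.linalg.solve(A,b)
E
python3 - <<'E'
from h import *
np.set_printoptions(precision=1,suppress=True)
ims=[]
for n,uvs,roi in (("scene",[(382,178),(384,153),(408,170),(419,195),(313,215),(287,190),(330,165),(392,231),(402,138),(433,222),(468,203),(285,276)],(255,125,190,120)),("side",[(272,277),(320,230),(343,192)],(200,170,190,160))):
    c=eyes.camera_model(n); d=np.load(f'pics/{n}_d.npy'); W=cloud(d,c); p=np.load(f'pics/{n}_p.npy')
    for u,v in uvs: print(n,(u,v),W[v,u])
    x,y,w,h=roi; ims.append(cv2.resize(p[y:y+h,x:x+w],(760,int(h*760/w)),interpolation=cv2.INTER_CUBIC))
    cv2.imwrite(f'pics/{n}_crop.png',ims[-1][:,:,::-1]); print(n,roi,760/w)
E
```

```text
scene (382, 178) [533.4 193.6  56.9]
scene (384, 153) [414.2 281.6  35.7]
scene (408, 170) [533.4 286.8  52.5]
scene (419, 195) [629.2 259.2  40.9]
scene (313, 215) [571.2 -52.9  48.9]
scene (287, 190) [ 532.5 -110.2  132.3]
scene (330, 165) [374.7 108.6  21.1]
scene (392, 231) [680.4 137.6  -2.1]
scene (402, 138) [384.6 369.6  46.1]
scene (433, 222) [764.  197.1  82.4]
scene (468, 203) [715.8 366.6  36.9]
scene (285, 276) [ 730.5 -210.4   57. ]
scene (255, 125, 190, 120) 4.0
side (272, 277) [490.1 229.9  52.4]
side (320, 230) [539.2 -20.4  25.8]
side (343, 192) [516.2 -96.9 130.3]
side (200, 170, 190, 160) 4.0
```

View pics/scene_crop.png

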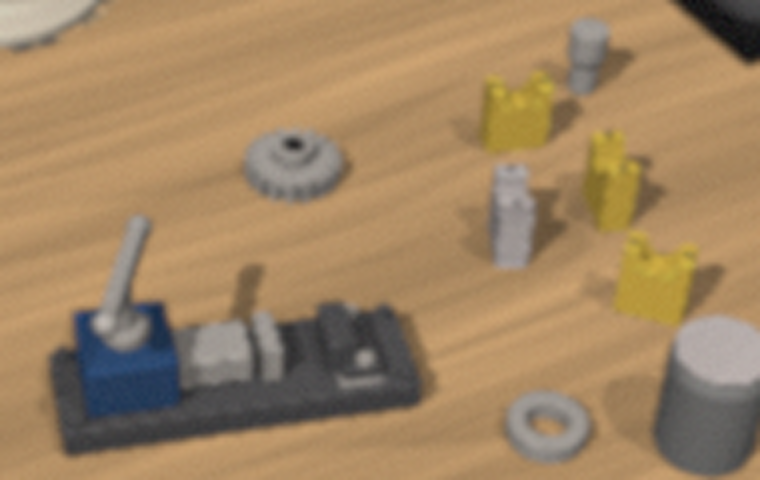

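```bash
python3 -m handwheel '[[[100,0.014,-0.0115,-0.0033,0],[100,0.028,-0.023,-0.0067,0],[100,0.028,-0.023,-0.0067,0],[100,0.028,-0.023,-0.0067,0],[100,0.028,-0.023,-0.0067,0],[100,0.028,-0.023,-0.0067,0],[100,0.028,-0.023,-0.0067,0],[100,0.028,-0.023,-0.0067,0],[100,0.028,-0.023,-0.0067,0],[100,0.028,-0.023,-0.0067,0],[100,0.028,-0.023,-0.0067,0],[100,0.028,-0.023,-0.0067,0],[100,0.028,-0.023,-0.0067,0],[100,0.028,-0.023,-0.0067,0],[100,0.028,-0.023,-0.0067,0],[100,0.014,-0.0115,-0.0033,0],[100,0,0,0,0],[100,0,0,0,0]]]'
python3 - <<'E'
from h import *
np.set_printoptions(precision=2,suppress=True)
s=manip.sense();c=eyes.camera_model('wrist');p,d=eyes.get_image('wrist')
print(s['position'],s['orientation'],R.from_rotvec(s['orientation']).as_matrix(),c)
np.savez('pics/w1.npz',p=p,d=d);cv2.imwrite('pics/w1.png',p[:,:,::-1])
import pickle;pickle.dump(c,open('pics/w1.pkl','wb'))
E
```

```text
clock: 1.6
position: [501.6, -133.3, 331.6]
orientation: [-3.088, -0.576, 0.0]
ft_force: [-0.8, 0.2, 0.1]
grip_width: 1.003
gripper_force: 0.0
[ 501.56 -133.3   331.57] [-3.09 -0.58  0.  ] [[ 0.93  0.36 -0.  ]
 [ 0.36 -0.93  0.  ]
 [-0.   -0.   -1.  ]] {'mtx': array([[286.81,   0.  , 317.77],
       [  0.  , 286.81, 198.77],
       [  0.  ,   0.  ,   1.  ]]), 'dist': array([-0.01,  0.  ,  0.  ,  0.  ,  0.  ]), 'cam_to_world': array([[   0.36,    0.89,    0.29,  575.5 ],
       [  -0.93,    0.34,    0.11, -106.03],
       [  -0.  ,   -0.31,    0.95,  474.45],
       [   0.  ,    0.  ,    0.  ,    1.  ]])}
```

View pics/w1.png

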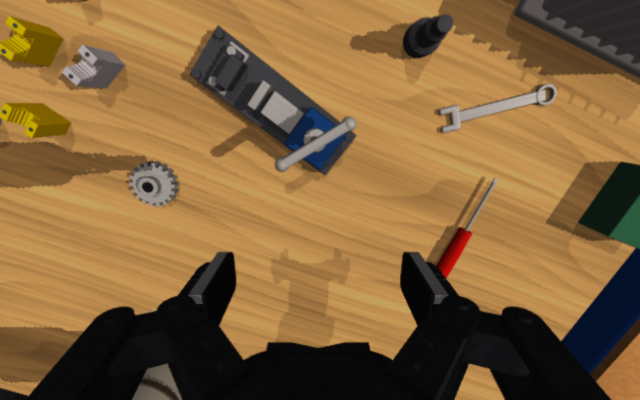

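The vise is clear at (275,105), with the bar from (281,165) to (350,123), and the grey cap at (92,67). I'll fit them from the depth.

```bash
cat > fit.py <<'E'
from h import *
np.set_printoptions(precision=1,suppress=True)
def rect(P,name):
    r=cv2.minAreaRect(P[:,:2].astype(np.float32)); print(name,len(P),'c',np.array(r[0]),'size',np.array(r[1]),'ang',round(r[2],1),'z',np.percentile(P[:,2],[5,50,95]))
def main(W,p):
    near=lambda x,y,r:np.hypot(W[...,0]-x,W[...,1]-y)<r
    z=W[...,2]
    sat=p.max(-1).astype(int)-p.min(-1)
    b=near(512,212,60)&(z>8)&(z<70)&(sat<40)
    rect(W[b],'cap all'); rect(W[b&(z>54)],'cap top')
    b=near(530,-110,75)&(z>112)&(z<145); rect(W[b],'tee')
    dark=(p.max(-1)<95)
    b=near(550,-40,180)&(z>12)&(z<32); rect(W[b],'bed lvl')
    b=near(550,-10,60)&(z>48)&(z<62); rect(W[b],'jaw/stop top')
    b=near(540,-120,70)&(z>63)&(z<78); rect(W[b],'housing')
E
python3 - <<'E'
from fit import *
import pickle
f=np.load('pics/w1.npz');c=pickle.load(open('pics/w1.pkl','rb'));W=cloud(f['d'],c);main(W,f['p'])
for u,v in [(70,72),(92,65),(101,49),(281,165),(350,123),(313,140),(222,30),(192,75),(326,173),(354,142),(250,100),(265,82),(258,92),(242,70)]:print((u,v),W[v,u])
x,y,w,h=185,15,190,165
cv2.imwrite('pics/w1c.png',cv2.resize(f['p'][y:y+h,x:x+w],None,fx=4,fy=3.6,interpolation=cv2.INTER_CUBIC)[:,:,::-1])
# cap and vise ortho map
for n in ('scene','side'):
    print(n);main(cloud(np.load(f'pics/{n}_d.npy'),eyes.camera_model(n)),np.load(f'pics/{n}_p.npy'))
E
```

```text
cap all 1562 c [510.5 210.3] size [25.  51.5] ang 63.1 z [12.6 46.  61.2]
cap top 468 c [510.6 210.3] size [24.6 51.6] ang 62.4 z [54.9 60.1 61.8]
tee 1061 c [ 534.1 -116.6] size [ 17.3 110.1] ang 52.0 z [127.6 132.8 134.3]
bed lvl 4652 c [553.9 -44.7] size [249.1  81.1] ang 74.0 z [23.7 25.3 28.6]
jaw/stop top 1485 c [562.2 -19.3] size [108.3  44.4] ang 74.8 z [50.8 54.  56.5]
housing 1372 c [ 533.7 -116.5] size [64.1 64. ] ang 73.7 z [67.9 69.9 71.3]
(70, 72) [497.7 221.1  59.8]
(92, 65) [516.6 196.7  56.4]
(101, 49) [537.9 210.5  24.7]
(281, 165) [496.8 -88.7 133.1]
(350, 123) [ 571.9 -147.   133.5]
(313, 140) [ 538.3 -114.1  132.2]
(222, 30) [621.8  53.3  30.3]
(192, 75) [551.   77.5  32. ]
(326, 173) [ 480.4 -157.3   -0.2]
(354, 142) [ 545.1 -181.    -0.2]
(250, 100) [549.7 -15.2  55.7]
(265, 82) [579.3 -26.9  52.9]
(258, 92) [563.6 -22.6  56.8]
(242, 70) [582.7  10.3  39.9]
scene
cap all 223 c [512.7 209.8] size [24.7 54.8] ang 63.0 z [11.2 44.8 60.2]
cap top 67 c [512.5 210.7] size [21.7 53.7] ang 61.1 z [54.7 58.2 61.7]
tee 184 c [ 536.2 -117.5] size [ 15.8 114.4] ang 52.2 z [120.8 130.6 134.4]
bed lvl 1196 c [556.8 -44.7] size [251.1  86.2] ang 74.5 z [14.3 23.5 29.5]
jaw/stop top 261 c [562.9 -18.8] size [108.2  44.4] ang 75.4 z [48.9 52.3 56.3]
housing 320 c [ 535.7 -116.7] size [64.1 66.5] ang 73.6 z [64.7 68.6 75.4]
side
cap all 325 c [508.5 212.1] size [23.6 54.4] ang 64.2 z [12.  45.3 60.2]
cap top 94 c [509.1 211.7] size [23.4 52.8] ang 64.1 z [54.5 58.9 60.8]
tee 132 c [ 529.8 -113.7] size [ 17.7 105.6] ang 54.0 z [120.6 130.8 133.9]
bed lvl 891 c [550.9 -43.4] size [251.1  83.6] ang 73.4 z [14.1 24.1 30. ]
jaw/stop top 227 c [561.1 -17.7] size [109.2  44.9] ang 76.0 z [49.  52.5 56.3]
housing 220 c [ 531.7 -115.5] size [64.5 68.6] ang 74.6 z [64.6 69.3 75.5]
```

View pics/w1c.png

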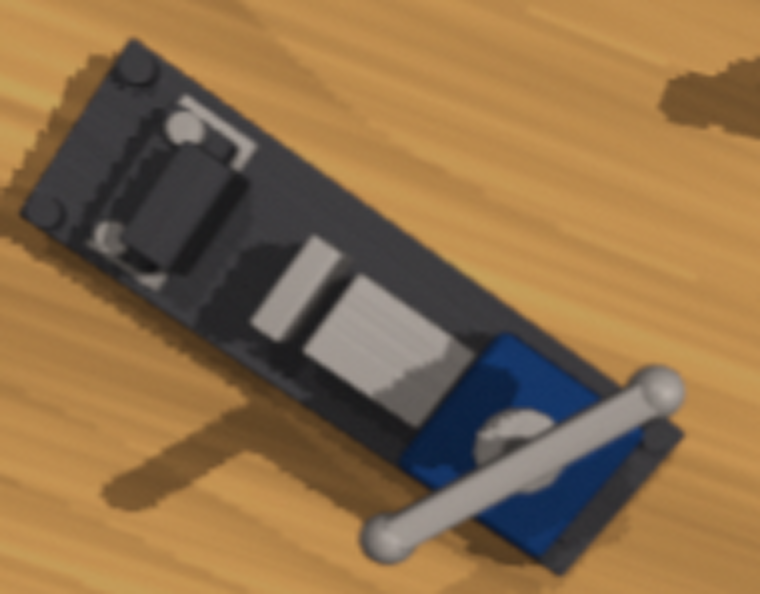

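Measured: vise y axis at 74°, bed at about (567,-1), cap at about (510.6,210.8) with its y at 63° and top at z=60. The heights match the text. I'll go over the cap and turn to its yaw.

```bash
python3 -m handwheel '[[[100,0.011,-0.0265,0.015,0],[100,0.011,-0.0265,0.015,0],[100,0.011,-0.0265,0.015,0],[100,0.011,-0.0265,0.015,0],[100,0.011,-0.0265,0.015,0],[100,0.011,-0.0265,0.015,0],[100,0.011,-0.0265,0.015,0],[100,0.011,-0.0265,0.015,0],[100,0.011,-0.0265,0.015,0],[100,0.011,-0.0265,0.015,0],[100,0.011,-0.0265,0.015,0],[100,0.011,-0.0265,0.015,0],[100,0,0,0,-0.122],[100,0,0,0,-0.122],[100,0,0,0,-0.122],[100,0,0,0,-0.122],[100,0,0,0,-0.122],[100,0,0,0,-0.122],[100,0,0,0,0],[100,0,0,0,0]]]'
cat > look.py <<'E'
from fit import *
import sys
def look(name,save=False):
    s=manip.sense();c=eyes.camera_model('wrist');p,d=eyes.get_image('wrist')
    M=R.from_rotvec(s['orientation']).as_matrix()
    print('pos',s['position'],'xang',np.degrees(np.arctan2(M[1,0],M[0,0])),'f',s['ft_force'],'t',s['ft_torque'],'t=',s['clock'],'w',s['grip_width'],s['gripper_force'],'tilt',M[2])
    if save: cv2.imwrite(f'pics/{name}.png',p[:,:,::-1])
    W=cloud(d,c); return s,M,c,p,d,W
E
python3 - <<'E'
from look import *
s,M,c,p,d,W=look('w2'); main(W,p)
t=np.array([510.6,210.8,20]); print('tool delta',M.T@(t-s['position']))
np.savez('pics/w2.npz',W=W,p=p)
E
```

```text
clock: 3.32
position: [511.1, 207.5, 150.9]
orientation: [2.685, 1.631, -0.002]
ft_force: [0.4, 0.3, 0.4]
grip_width: 1.0
gripper_force: 0.0
pos [511.1 207.5 150.9] xang 62.53581509999513 f [0.4 0.3 0.4] t [ 0.1 -0.   0. ] t= 3.3167 w 1.000325733094717 0.0 tilt [-0. -0. -1.]
cap all 2076 c [510.4 211.9] size [24.1 49. ] ang 63.9 z [17.8 50.  60.8]
cap top 851 c [510.4 211.9] size [24.1 49. ] ang 63.9 z [55.8 59.9 61.2]Traceback (most recent call last):
  File "<stdin>", line 2, in <module>
  File "fit.py", line 11, in main
    b=near(530,-110,75)&(z>112)&(z<145); rect(W[b],'tee')
                                         ~~~~^^^^^^^^^^^^
  File "fit.py", line 4, in rect
    r=cv2.minAreaRect(P[:,:2].astype(np.float32)); print(name,len(P),'c',np.array(r[0]),'size',np.array(r[1]),'ang',round(r[2],1),'z',np.percentile(P[:,2],[5,50,95]))
                                                                                                                                      ~~~~~~~~~~~~~^^^^^^^^^^^^^^^^^^
    return _quantile_unchecked(
        a, q, axis, out, overwrite_input, method, keepdims, weights)
    return _ureduce(a,
                    func=_quantile_ureduce_func,
    ...<5 lines>...
                    overwrite_input=overwrite_input,
                    method=method)
    r = func(a, **kwargs)
    result = _quantile(arr,
                       quantiles=q,
    ...<2 lines>...
                       out=out,
                       weights=wgt)
    slices_having_nans = np.isnan(arr[-1, ...])
                                  ~~~^^^^^^^^^
IndexError: index -1 is out of bounds for axis 0 with size 0
```

```bash
python3 -m handwheel '[[[100,0.0036,-0.0026,0.01,0],[100,0,0,0.02,-0.022],[100,0,0,0.025,0],[100,0,0,0.025,0],[100,0,0,0.025,0],[100,0,0,0.015,0],[100,0,0,0.01,0],[100,0,0,0,0],[0,0,0,0,0],[0,0,0,0,0],[0,0,0,0,0],[0,0,0,0,0],[0,0,0,0,0],[0,0,0,0,0],[0,0,0,0,0],[0,0,0,0,0],[0,0,0,0,0],[0,0,0,0,0]]]'
python3 - <<'E'
from look import *
s,M,c,p,d,W=look('w3')
f=np.load('pics/w1.npz');import pickle
W=cloud(f['d'],pickle.load(open('pics/w1.pkl','rb')))
a=np.radians(74);X=np.array([np.sin(a),-np.cos(a)]);Y=np.array([np.cos(a),np.sin(a)])
bed=np.array([533.7,-116.5])+120*Y;print('bed',bed)
q=W[...,:2]-bed;x=q@X;y=q@Y;z=W[...,2]
m=(abs(x)<26)&(z>51)&(z<60)&(abs(y)<60)
print(np.histogram(y[m],np.arange(-60,60,4)))
for nm,mm in (('jaw',m&(y<0)&(y>-35)),('stop',m&(y>5))):
    print(nm,np.percentile(y[mm],[1,5,50,95,99]),np.percentile(x[mm],[1,50,99]));rect(W[mm],nm)
E
```

```text
clock: 4.87
position: [511.3, 214.7, 23.2]
orientation: [2.662, 1.668, 0.004]
ft_force: [-0.5, 0.9, 6.7]
grip_width: 0.575
gripper_force: 62.9
pos [511.3 214.7  23.2] xang 64.14915976259248 f [-0.5  0.9  6.7] t [0.  0.2 0. ] t= 4.8667 w 0.5749196587401972 62.87690386176109 tilt [ 0.  0. -1.]
bed [566.8  -1.1]
(array([ 68,  71,  68,  71,  71,  57,   0,  16,  91,  88,  71,   0,   0,
         0,   0,   0,   0,   0,  36, 109, 103, 107, 107,  75,   0,   0,
         0,   0,   0]), array([-60, -56, -52, -48, -44, -40, -36, -32, -28, -24, -20, -16, -12,
        -8,  -4,   0,   4,   8,  12,  16,  20,  24,  28,  32,  36,  40,
        44,  48,  52,  56]))
jaw [-28.6 -28.  -22.8 -17.4 -16.5] [-19.4  -0.4  18.6]
jaw 266 c [560.1 -22.7] size [12.3 39.1] ang 72.5 z [54.  55.7 57. ]
stop [15.2 15.7 24.7 33.8 35. ] [-21.2   0.6  21.6]
stop 537 c [573.7  22.9] size [21.  44.4] ang 74.8 z [53.2 55.3 56.7]
```

```bash
python3 -m handwheel '[[[0,0,0,-0.01,0],[0,0,0,-0.02,0],[0,0,0,-0.03,0],[0,0,0,-0.03,0],[0,0,0,-0.03,0],[0,0,0,-0.01,0],[0,0,0,0,0],[0,0,0,0,0],[0,0,0,0,0],[0,0,0,0,0]]]'
python3 - <<'E'
from look import *
s,M,c,p,d,W=look('w3',True)
T=(W-s['position'])@M; np.savez('pics/w3.npz',T=T,p=p)
m=(abs(T[...,1])<22)&(abs(T[...,0])<40)&(T[...,2]<18)&(T[...,2]>-60)&(d>0)
P=T[m];rect(P,'cap toolframe');print(np.histogram(P[:,2],20))
for n in ('scene','side'):
    c=eyes.camera_model(n);p2,d2=eyes.get_image(n);V=(cloud(d2,c)-s['position'])@M
    sat=p2.max(-1).astype(int)-p2.min(-1)
    m=(abs(V[...,1])<24)&(abs(V[...,0])<40)&(V[...,2]<60)&(V[...,2]>-35)&(p2.min(-1)>75)
    P=V[m];rect(P,n);print(P.min(0),P.max(0))
E
```

```text
clock: 5.75
position: [509.0, 213.1, 149.9]
orientation: [-2.661, -1.668, 0.005]
ft_force: [-0.8, -0.3, -2.4]
grip_width: 0.574
gripper_force: 62.7
pos [509.  213.1 149.9] xang 64.15804499213121 f [-0.8 -0.3 -2.4] t [0. 0. 0.] t= 5.75 w 0.574363841472329 62.72504433989525 tilt [-0. -0. -1.]
cap toolframe 8046 c [-1.9 -0. ] size [27.6 44. ] ang 0.2 z [-37.3 -23.8  10. ]
(array([   5,    0,    0,    0,    0, 1438,  910,  747,  835, 1166,  663,
        337,  300,  299,  263,  238,  232,  218,  199,  196]), array([-59.7, -55.8, -51.9, -48.1, -44.2, -40.3, -36.4, -32.5, -28.6,
       -24.7, -20.9, -17. , -13.1,  -9.2,  -5.3,  -1.4,   2.4,   6.3,
        10.2,  14.1,  18. ]))
scene 98 c [-3.1  1.3] size [25.7 45.6] ang 0.8 z [-31.9  -8.9  20.9]
[-16.2 -21.7 -34.4] [ 9.4 24.  27.6]
side 129 c [ 5.7 -4. ] size [52.6 21.6] ang 65.3 z [-30.1  -3.3  20.2]
[-14.7 -24.  -34.2] [ 9.7 23.8 22.5]
```

View pics/w3.png

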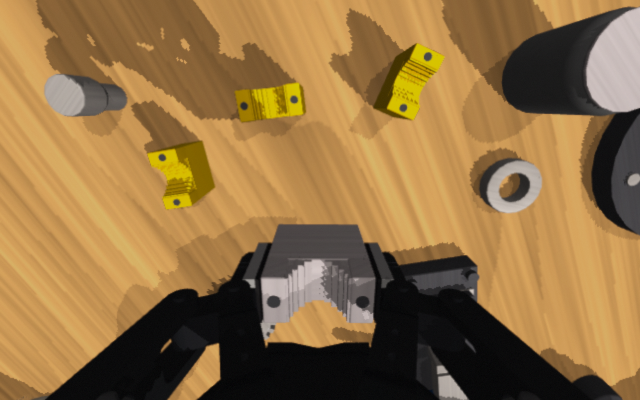

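The cap is held squarely, saddle up, at (315,275). Next is its thickness offset in the tool frame.

```bash
python3 - <<'E'
from look import *
f=np.load('pics/w3.npz');T=f['T']
ok=(abs(T[...,1])<22)&(abs(T[...,0])<40)
a=T[ok&(T[...,2]>-41.5)&(T[...,2]<-36)];print('top z',np.median(a[:,2]),'x',np.percentile(a[:,0],[0.5,2,10,50,90,98,99.5]))
b=T[ok&(T[...,2]>-30)&(T[...,2]<18)&(T[...,0]>5)];print('front x',np.percentile(b[:,0],[5,50,95]),len(b))
for lo in range(-40,18,8):
    g=b[(b[:,2]>lo)&(b[:,2]<lo+8)]; print(lo,len(g),np.median(g[:,0]) if len(g) else 0)
g=b[b[:,2]>-25];print('yaw',np.degrees(np.polyfit(g[:,1],g[:,0],1)[0]))
s=manip.sense();M=R.from_rotvec(s['orientation']).as_matrix()
print(s['position'])
E
```

```text
top z -36.88743691246318 x [-14.9 -14.3 -12.2  -2.3   6.9   8.6   9.1]
front x [6.9 8.6 9.1] 3632
-40 0 0
-32 534 8.262895135634741
-24 907 8.37476704824204
-16 645 8.640867410307962
-8 544 8.608812552784672
0 490 8.637019539588394
8 424 8.639674160588786
16 88 8.69643703421772
yaw -0.3669093928964444
[509.4 213.8 150.4]
```

```bash
python3 -m handwheel '[[[0,0,0,0,-0.086],[0,0,0,0,-0.086],[0,-0.0235,0.0143,0,0],[0,-0.0235,0.0143,0,0],[0,-0.0235,0.0143,0,0],[0,-0.0235,0.0143,0,0],[0,-0.0235,0.0143,0,0],[0,-0.0235,0.0143,0,0],[0,-0.0235,0.0143,0,0],[0,-0.0235,0.0143,0,0],[0,0,0,0,0],[0,0,0,0,0],[0,0,0,0,0]]]'
python3 - <<'E'
from look import *
s,M,c,p,d,W=look('w4',True)
T=(W-s['position'])@M; np.savez('pics/w4.npz',T=T,p=p,W=W)
zb=s['position'][2]
ok=(abs(T[...,1])<22)&(abs(T[...,0])<40)
b=T[ok&(T[...,2]>-20)&(T[...,2]<18)&(T[...,0]>5)];print('front x',np.median(b[:,0]))
# stop top & base in tool frame
st=(W[...,2]>53)&(W[...,2]<59)&(T[...,0]>10)&(T[...,0]<70)&(abs(T[...,1])<40); rect(T[st],'stop'); print(np.percentile(T[st][:,0],[1,99]),np.percentile(T[st][:,1],[1,99]))
ba=(W[...,2]>22)&(W[...,2]<28)&(T[...,0]>-80)&(T[...,0]<120)&(abs(T[...,1])<60); rect(T[ba],'base'); print(np.percentile(T[ba][:,0],[1,99]),np.percentile(T[ba][:,1],[1,99]))
for n in ('scene','side'):
    c=eyes.camera_model(n);p2,d2=eyes.get_image(n);V=(cloud(d2,c)-s['position'])@M;w=cloud(d2,c)[...,2]
    for nm,q in (('st',(w>50)&(w<62)&(V[...,0]>0)&(V[...,0]<70)&(abs(V[...,1])<35)),('jaw',(w>50)&(w<60)&(V[...,0]>-32)&(V[...,0]<0)&(abs(V[...,1])<35)),('cap',(w>132)&(w<185)&(abs(V[...,0])<35)&(abs(V[...,1])<21)&(p2.min(-1)>75))):
        if q.any():print(n,nm,q.sum(),'x',np.percentile(V[q][:,0],[1,50,99]),'y',np.percentile(V[q][:,1],[1,50,99]))
E
```

```text
clock: 6.98
position: [568.0, 2.3, 151.2]
orientation: [-2.508, -1.89, 0.0]
ft_force: [-0.3, 0.7, -2.1]
grip_width: 0.579
gripper_force: 62.8
pos [568.    2.3 151.2] xang 74.00841152722629 f [-0.3  0.7 -2.1] t [ 0. -0.  0.] t= 6.9833 w 0.5789233416069802 62.83238410949707 tilt [ 0. -0. -1.]
front x 8.495404431584058
stop 1148 c [22.7 -0.5] size [43.9 19.6] ang 89.7 z [95.1 96.2 97.5]
[13.  32.3] [-22.   20.6]
base 5976 c [20.3 -0.5] size [110.7  80.2] ang 0.0 z [124.7 126.1 127.4]
[-33.3  75.7] [-39.8  38.8]
scene st 82 x [12.6 22.  31.8] y [-21.3   2.1  22.2]
scene jaw 47 x [-31.5 -26.4 -19.9] y [-19.   -2.1  21.3]
scene cap 80 x [-14.8 -13.7  -3.4] y [-19.9  -6.1  20.4]
side st 76 x [12.8 23.2 32.7] y [-25.1  -3.5  19.5]
side jaw 40 x [-31.6 -25.2 -20.7] y [-20.8  -5.6  18.6]
side cap 153 x [-9.5  8.5 10.8] y [-17.9   5.7  20.1]
```

View pics/w4.png

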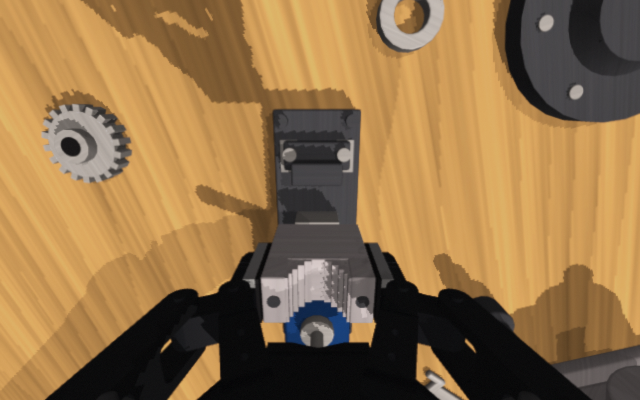

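The base edges and stop run parallel to the cap, and the gap is centred on it to under 1 mm. The stop shows at (317,172). I'll lower it.

```bash
python3 -m handwheel '[[[0,0,-0.0005,0.01,0],[0,0,0,0.02,0],[0,0,0,0.02,0],[0,0,0,0.02,0],[0,0,0,0.015,0],[0,0,0,0.01,0],[0,0,0,0.005,0],[0,0,0,0,0],[0,0,0,0,0],[0,0,0,0,0]]]'
python3 -m handwheel '[[[0,0,0,0.001,0],[0,0,0,0,0],[0,0,0,0,0]]]';python3 -m handwheel '[[[0,0,0,0.001,0],[0,0,0,0,0],[0,0,0,0,0]]]'
```

```text
clock: 7.97
position: [568.8, 2.2, 52.7]
orientation: [2.508, 1.891, 0.002]
ft_force: [0.3, 0.1, -1.6]
grip_width: 0.576
gripper_force: 62.8
clock: 8.22
position: [568.2, 1.7, 51.2]
orientation: [2.508, 1.89, 0.001]
ft_force: [0.2, -0.1, -2.5]
grip_width: 0.585
gripper_force: 62.8
clock: 8.47
position: [567.9, 1.8, 49.7]
orientation: [2.509, 1.891, -0.0]
ft_force: [-0.0, -0.1, -2.7]
grip_width: 0.578
gripper_force: 62.8
```

```bash
for i in 1; do python3 -m handwheel '[[[0,0,0,0.001,0],[0,0,0,0,0],[0,0,0,0,0]]]';python3 -m handwheel '[[[0,0,0,0.001,0],[0,0,0,0,0],[0,0,0,0,0]]]'; done | grep -E 'pos|ft_f'
```

```text
position: [567.8, 1.9, 48.6]
ft_force: [0.1, 0.4, -1.9]
position: [567.9, 2.0, 48.3]
ft_force: [-2.8, -0.6, 4.6]
```

Contact with the bed. I'll release and back up.

```bash
python3 -m handwheel '[[[80,0,0,0,0],[90,0,0,0,0],[100,0,0,0,0],[100,0,0,0,0],[100,0,0,0,0],[100,0,0,0,0],[100,0,0,-0.01,0],[100,0,0,-0.03,0],[100,0,0,-0.03,0],[100,0,0,-0.03,0],[100,0,0,-0.03,0],[100,0,0,-0.03,0],[100,0,0,-0.02,0],[100,-0.02,0,0,0],[100,-0.03,0,0,0],[100,-0.03,0,0,0],[100,-0.02,0,0,0],[100,0,0,0,0],[100,0,0,0,0]]]'
python3 - <<'E'
from look import *
s,M,c,p,d,W=look('w5',True)
a=np.radians(74);X=np.array([np.sin(a),-np.cos(a)]);Y=np.array([np.cos(a),np.sin(a)])
bed=np.array([566.8,-1.1]);q=W[...,:2]-bed;x=q@X;y=q@Y;z=W[...,2]
m=(z>70)&(z<95)&(abs(x)<40)&(abs(y)<30);rect(W[m],'cap');print('y',np.percentile(y[m&(z>82)],[1,99]),'x',np.percentile(x[m],[1,99]))
m=(z>52)&(z<58)&(abs(x)<24)
for nm,mm in (('jaw',m&(y<-13)&(y>-31)),('stop',m&(y>13)&(y<40))): 
    if mm.any():print(nm,mm.sum(),'y',np.percentile(y[mm],[1,99]),'x',np.percentile(x[mm],[1,99]))
m=(z>112)&(z<145)&(abs(y+120)<60)&(abs(x)<60);
if m.any(): rect(W[m],'tee')
E
```

```text
clock: 10.55
position: [540.0, -95.7, 228.2]
orientation: [2.511, 1.887, -0.0]
ft_force: [-0.5, 0.7, -0.1]
grip_width: 0.999
gripper_force: 0.0
pos [540.  -95.7 228.2] xang 73.83909954327888 f [-0.5  0.7 -0.1] t [ 0.1 -0.   0. ] t= 10.55 w 0.9994408385175657 0.0 tilt [-0.  0. -1.]
cap 1207 c [567.5  -1.5] size [23.3 50.1] ang 73.6 z [70.7 84.4 86.3]
y [-11.2  11.5] x [-23.7  25.1]
jaw 452 y [-28.2 -17. ] x [-20.3  18.6]
stop 958 y [15.7 35.1] x [-22.2  20.9]
tee 2035 c [ 533.2 -116.1] size [ 16.8 110.9] ang 52.1 z [121.8 132.5 134. ]
```

View pics/w5.png

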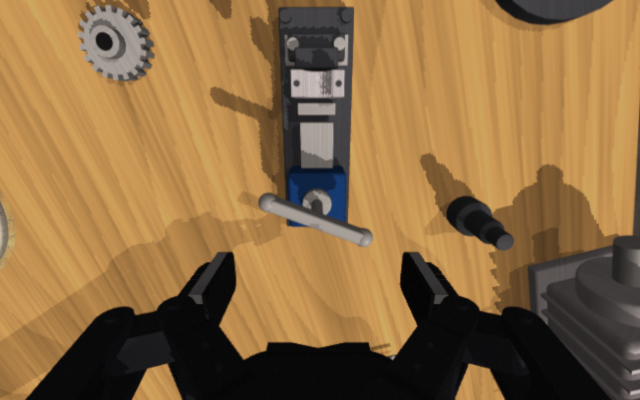

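The cap stands between the jaw and stop at (317,83), about 0.7 mm off centre. The bar runs from (268,202) to (365,238). Checking the wrist headroom.

```bash
python3 -c "
from bench import manip
print(manip.sense()['qpos'],manip.sense()['ft_torque'])"; python3 -m handwheel '[[[100,0,0,0,-0.12],[100,0,0,0,-0.12],[100,0,0,0,-0.12],[100,0,0,0,-0.12],[100,0,0,0,-0.12],[100,0,0,0,-0.12],[100,0,0,0,-0.12],[100,0,0,0,-0.12],[100,0,0,0,-0.12],[100,0,0,0,-0.11],[100,0,0,0,0],[100,0,0,0,0]]]'
python3 - <<'E'
from look import *
s,M,c,p,d,W=look('w6');print(s['qpos'])
b=(np.hypot(W[...,0]-533.5,W[...,1]+116.3)<75)&(W[...,2]>112)&(W[...,2]<145)
if b.any(): rect(W[b],'tee')
t=np.array([533.5,-116.3,110]);print(M.T@(t-s['position']))
E
```

```text
[ 0.9382706   0.49416166 -1.06242605  1.79847936  0.47499821  1.13266694
 -0.56247896] [ 0.06071299  0.02256913 -0.01495405]
clock: 11.6
position: [540.6, -92.6, 228.0]
orientation: [1.019, 2.972, 0.002]
ft_force: [0.1, 0.7, -0.6]
grip_width: 1.001
gripper_force: 0.0
pos [540.6 -92.6 228. ] xang 142.14654253121753 f [ 0.1  0.7 -0.6] t [0.1 0.  0. ] t= 11.6 w 1.0007210311048838 0.0 tilt [ 0.  0. -1.]
[ 1.1  0.7 -1.3  1.8  0.7  1.2  0.5]
tee 1783 c [ 532.3 -116.4] size [ 17.3 109.4] ang 52.1 z [127.4 132.9 134.1]
[ -9.  -23.3 117.9]
```

```bash
python3 -m handwheel '[[[100,-0.0045,-0.0117,0,0],[100,-0.0045,-0.0117,0,0],[100,0,0,0.015,0],[100,0,0,0.03,0],[100,0,0,0.03,0],[100,0,0,0.025,0],[100,0,0,0.015,0],[100,0,0,0.006,0],[100,0,0,0,0],[100,0,0,0,0]]]'
python3 -c "
from bench import manip
for i in range(3): print(manip.sense()['ft_torque'])"
python3 -m handwheel '[[[40,0,0,0,0],[30,0,0,0,0],[20,0,0,0,0],[0,0,0,0,0],[0,0,0,0,0],[0,0,0,0,0],[0,0,0,0,0],[0,0,0,0,0],[0,0,0,0,0],[0,0,0,0,0],[0,0,0,0,0],[0,0,0,0,0]]]'
python3 -c "
from bench import manip
s=manip.sense();print(s['ft_torque'],s['qpos'])"
```

```text
clock: 12.48
position: [533.9, -117.6, 107.5]
orientation: [1.017, 2.971, 0.001]
ft_force: [-0.1, 0.2, 0.5]
grip_width: 1.004
gripper_force: 0.0
[ 0.01125827 -0.01844489  0.05521852]
[ 0.01125827 -0.01844489  0.05521852]
[ 0.01125827 -0.01844489  0.05521852]
clock: 13.48
position: [534.2, -117.2, 107.2]
orientation: [1.016, 2.971, 0.003]
ft_force: [3.8, 3.6, 0.9]
grip_width: 0.129
gripper_force: 61.7
[ 0.70437122 -0.6400702  -0.11208872] [ 1.01748331  0.78956592 -1.17530355  1.89831385  0.84715722  1.06119706
  0.39107515]
```

```bash
cat > t.py <<'E'
from h import *
s=manip.sense();M=R.from_rotvec(s['orientation']).as_matrix()
print('t %.2f yaw %.3f tz %.3f F %s pos %s w %.3f q7 %.2f'%(s['clock'],np.arctan2(M[1,0],M[0,0]),s['ft_torque'][2],s['ft_force'].round(1),s['position'].round(1),s['grip_width'],s['qpos'][6]))
E
m(){ python3 t.py; }
m
python3 -m handwheel '[[[0,0,0,0,0.05],[0,0,0,0,0.05],[0,0,0,0,0.05],[0,0,0,0,0.05]]]' >/dev/null; m
python3 -m handwheel '[[[0,0,0,0,0.05],[0,0,0,0,0.05],[0,0,0,0,0.05],[0,0,0,0,0.05]]]' >/dev/null; m
python3 -m handwheel '[[[0,0,0,0,0.05],[0,0,0,0,0.05],[0,0,0,0,0.05]]]' >/dev/null; m
python3 -m handwheel '[[[0,0,0,0,0.05],[0,0,0,0,0.05],[0,0,0,0,0.05]]]' >/dev/null; m
python3 -m handwheel '[[[0,0,0,0,0.05],[0,0,0,0,0.05]]]' >/dev/null; m
python3 -m handwheel '[[[0,0,0,0,0.05],[0,0,0,0,0.05]]]' >/dev/null; m
```

```text
t 13.48 yaw 2.483 tz -0.112 F [3.8 3.6 0.9] pos [ 534.2 -117.2  107.2] w 0.129 q7 0.39
t 13.82 yaw 2.281 tz 0.282 F [2.5 3.4 2.1] pos [ 533.9 -117.5  107.2] w 0.127 q7 0.21
t 14.15 yaw 2.081 tz 0.290 F [1.6 3.  2. ] pos [ 533.7 -117.6  107.2] w 0.129 q7 0.04
t 14.40 yaw 1.931 tz 0.249 F [0.8 3.  3.1] pos [ 533.4 -117.7  107.2] w 0.128 q7 -0.09
t 14.65 yaw 1.781 tz 0.214 F [-0.5  2.6  4.3] pos [ 533.2 -117.8  107.2] w 0.127 q7 -0.22
t 14.82 yaw 1.681 tz 0.270 F [-0.2  1.5  4.6] pos [ 533.  -117.9  107.2] w 0.130 q7 -0.31
t 14.98 yaw 1.581 tz 0.250 F [-0.6  2.   5. ] pos [ 532.9 -117.9  107.2] w 0.129 q7 -0.39
```

Free turning reads about 0.26 N m, noise about 0.03. I'll continue with a reading every 0.1 rad.

```bash
m(){ python3 t.py | cut -c1-75; }
python3 -m handwheel '[[[0,0,0,0,0.05],[0,0,0,0,0.05]]]' >/dev/null; m
python3 -m handwheel '[[[0,0,0,0,0.05],[0,0,0,0,0.05]]]' >/dev/null; m
python3 -m handwheel '[[[0,0,0,0,0.05],[0,0,0,0,0.05]]]' >/dev/null; m
python3 -m handwheel '[[[0,0,0,0,0.05],[0,0,0,0,0.05]]]' >/dev/null; m
python3 -m handwheel '[[[0,0,0,0,0.05],[0,0,0,0,0.05]]]' >/dev/null; m
python3 -m handwheel '[[[0,0,0,0,0.05],[0,0,0,0,0.05]]]' >/dev/null; m
python3 -m handwheel '[[[0,0,0,0,0.05],[0,0,0,0,0.05]]]' >/dev/null; m
python3 -m handwheel '[[[0,0,0,0,0.05],[0,0,0,0,0.05]]]' >/dev/null; m
python3 -m handwheel '[[[0,0,0,0,0.05],[0,0,0,0,0.05]]]' >/dev/null; m
python3 -m handwheel '[[[0,0,0,0,0.05],[0,0,0,0,0.05]]]' >/dev/null; m
```

```text
t 15.15 yaw 1.481 tz 0.257 F [-1.2  2.   6. ] pos [ 532.7 -117.8  107.2] w 
t 15.32 yaw 1.381 tz 0.293 F [-1.4  2.6  6. ] pos [ 532.5 -117.8  107.2] w 
t 15.48 yaw 1.281 tz 0.311 F [-2.4  3.1  6.8] pos [ 532.4 -117.8  107.2] w 
t 15.65 yaw 1.181 tz 0.290 F [-2.9  1.9  7.3] pos [ 532.2 -117.7  107.2] w 
t 15.82 yaw 1.081 tz 0.300 F [-3.1  2.1  7.5] pos [ 532.  -117.7  107.2] w 
t 15.98 yaw 0.981 tz 0.357 F [-4.5  3.9  8. ] pos [ 531.9 -117.5  107.2] w 
t 16.15 yaw 0.881 tz 0.267 F [-4.5  2.7  8.9] pos [ 531.8 -117.5  107.2] w 
t 16.32 yaw 0.781 tz 0.248 F [-5.1  2.8  8.9] pos [ 531.6 -117.4  107.1] w 
t 16.48 yaw 0.681 tz 0.281 F [-5.4  3.2 10.1] pos [ 531.5 -117.2  107.1] w 
t 16.65 yaw 0.581 tz 0.336 F [-6.4  3.9 10.3] pos [ 531.4 -117.1  107.2] w
```

```bash
m(){ python3 t.py | cut -c1-75; }
python3 -m handwheel '[[[0,0,0,0,0.05]]]' >/dev/null; m
python3 -m handwheel '[[[0,0,0,0,0.05]]]' >/dev/null; m
python3 -m handwheel '[[[0,0,0,0,0.05]]]' >/dev/null; m
python3 -m handwheel '[[[0,0,0,0,0.05]]]' >/dev/null; m
python3 -m handwheel '[[[0,0,0,0,0.05]]]' >/dev/null; m
python3 -m handwheel '[[[0,0,0,0,0.05]]]' >/dev/null; m
python3 -m handwheel '[[[0,0,0,0,0.05]]]' >/dev/null; m
python3 -m handwheel '[[[0,0,0,0,0.05]]]' >/dev/null; m
python3 - <<'E'
from h import *
np.set_printoptions(precision=1,suppress=True)
a=np.radians(74);X=np.array([np.sin(a),-np.cos(a)]);Y=np.array([np.cos(a),np.sin(a)]);bed=np.array([566.8,-1.1])
for n in ('scene','side','wrist'):
    c=eyes.camera_model(n);p,d=eyes.get_image(n);W=cloud(d,c);q=W[...,:2]-bed;x=q@X;y=q@Y;z=W[...,2]
    for nm,m in (('jaw',(y>-32)&(y<-2)&(z>52)&(z<58)&(abs(x)<18)),('cap',(z>80)&(z<92)&(abs(x)<26)&(abs(y)<25)),('stop',(y>13)&(y<40)&(z>52)&(z<58)&(abs(x)<20))):
        if m.sum()>5: print(n,nm,m.sum(),np.percentile(y[m],[2,50,98]))
E
```

```text
t 16.73 yaw 0.531 tz 0.270 F [-5.7  4.7 10. ] pos [ 531.4 -117.1  107.2] w 
t 16.82 yaw 0.481 tz 0.282 F [-5.1  3.9 10.3] pos [ 531.3 -117.   107.1] w 
t 16.90 yaw 0.431 tz 0.320 F [-5.9  4.3 10.1] pos [ 531.3 -116.9  107.2] w 
t 16.98 yaw 0.381 tz 0.273 F [-6.1  4.4 10.5] pos [ 531.3 -116.8  107.2] w 
t 17.07 yaw 0.331 tz 0.310 F [-5.5  4.  10.2] pos [ 531.2 -116.7  107.2] w 
t 17.15 yaw 0.281 tz 0.240 F [-6.6  3.9 10.3] pos [ 531.2 -116.7  107.1] w 
t 17.23 yaw 0.231 tz 0.266 F [-5.8  4.4 10.8] pos [ 531.2 -116.5  107.2] w 
t 17.32 yaw 0.181 tz 0.276 F [-5.6  4.5 11. ] pos [ 531.1 -116.5  107.2] w 
scene jaw 40 [-31.5 -14.   -6.8]
scene cap 66 [-7.3  4.  15.6]
scene stop 38 [21.9 29.4 35.7]
side jaw 7 [-31.5 -29.2 -17.4]
side cap 61 [-8.8  4.6 16.1]
side stop 69 [14.4 25.7 35.6]
wrist jaw 1262 [-31.5 -15.3  -8. ]
wrist cap 2159 [-8.3  2.4 14.8]
wrist stop 584 [23.8 30.3 35.3]
```

The jaw now carries the cap to about 0.5–1 mm from the stop, and contact is near.

```bash
m(){ python3 t.py | cut -c1-75; }
python3 -m handwheel '[[[0,0,0,0,0.05]]]' >/dev/null; m
python3 -m handwheel '[[[0,0,0,0,0.05]]]' >/dev/null; m
python3 -m handwheel '[[[0,0,0,0,0.05]]]' >/dev/null; m
python3 -m handwheel '[[[0,0,0,0,0.05]]]' >/dev/null; m
python3 -m handwheel '[[[0,0,0,0,0.05]]]' >/dev/null; m
python3 -m handwheel '[[[0,0,0,0,0.05]]]' >/dev/null; m
python3 -m handwheel '[[[0,0,0,0,0.05]]]' >/dev/null; m
python3 -m handwheel '[[[0,0,0,0,0.05]]]' >/dev/null; m
```

```text
t 17.55 yaw 0.134 tz 0.247 F [-6.8  5.  11.1] pos [ 531.1 -116.4  107.1] w 
t 17.63 yaw 0.082 tz 0.312 F [-6.1  5.4 11.2] pos [ 531.1 -116.3  107.1] w 
t 17.72 yaw 0.032 tz 0.353 F [-6.6  5.  10.7] pos [ 531.1 -116.2  107.2] w 
t 17.80 yaw -0.018 tz 0.326 F [-6.6  5.6 10.6] pos [ 531.1 -116.1  107.1] w
t 17.88 yaw -0.068 tz 0.351 F [-6.6  5.1 10.4] pos [ 531.1 -116.1  107.2] w
t 17.97 yaw -0.118 tz 0.396 F [-7.3  6.1 10.3] pos [ 531.1 -116.   107.1] w
t 18.05 yaw -0.168 tz 0.335 F [-5.9  6.1 10.6] pos [ 531.2 -115.9  107.2] w
t 18.13 yaw -0.218 tz 0.370 F [-6.8  6.3 10.4] pos [ 531.2 -115.8  107.1] w
```

```bash
m(){ python3 t.py | cut -c1-75; }
python3 -m handwheel '[[[0,0,0,0,0.04]]]' >/dev/null; m
python3 -m handwheel '[[[0,0,0,0,0.04]]]' >/dev/null; m
python3 -m handwheel '[[[0,0,0,0,0.04]]]' >/dev/null; m
python3 -m handwheel '[[[0,0,0,0,0.04]]]' >/dev/null; m
python3 -m handwheel '[[[0,0,0,0,0.04]]]' >/dev/null; m
```

```text
t 18.22 yaw -0.258 tz 0.391 F [-6.2  6.6 10.5] pos [ 531.2 -115.8  107.1] w
t 18.30 yaw -0.297 tz 0.390 F [-6.4  6.3 10.1] pos [ 531.2 -115.7  107.1] w
t 18.38 yaw -0.337 tz 0.429 F [-6.   5.3 11.2] pos [ 531.2 -115.6  107.2] w
t 18.47 yaw -0.377 tz 0.386 F [-5.1  6.8 10.6] pos [ 531.2 -115.6  107.2] w
t 18.55 yaw -0.417 tz 0.411 F [-5.6  6.7 10.8] pos [ 531.3 -115.5  107.2] w
```

```bash
python3 - <<'E'
import numpy as np
from scipy.optimize import curve_fit
y=[2.281,2.081,1.931,1.781,1.681,1.581,1.481,1.381,1.281,1.181,1.081,.981,.881,.781,.681,.581,.531,.481,.431,.381,.331,.281,.231,.181,.134,.082,.032,-.018,-.068,-.118,-.168,-.218,-.258,-.297,-.337,-.377,-.417]
t=[.282,.29,.249,.214,.27,.25,.257,.293,.311,.29,.3,.357,.267,.248,.281,.336,.27,.282,.32,.273,.31,.24,.266,.276,.247,.312,.353,.326,.351,.396,.335,.37,.391,.39,.429,.386,.411]
y,t=map(np.array,(y,t))
f=lambda y,b,c:b+.25*np.clip(c-y,0,None)
for k in (0,8):
    p,C=curve_fit(f,y[k:],t[k:],(.27,.1));print(p,np.sqrt(np.diag(C)),'excess',.25*(p[1]-y[-1]))
E
```

```text
[0.2805     0.16723077] [0.00611229 0.0412471 ] excess 0.14605769242056899
[0.28894745 0.1340005 ] [0.00728395 0.0435165 ] excess 0.13775012381487223
```

The excess is about 0.14 N m (roughly 36 N grip), mid-range. I'll let go and back off.

```bash
python3 -m handwheel '[[[30,0,0,0,0],[60,0,0,0,0],[100,0,0,0,0],[100,0,0,0,0],[100,0,0,0,0],[100,0,0,0,0],[100,0,0,-0.01,0],[100,0,0,-0.03,0],[100,0,0,-0.03,0],[100,0,0,-0.03,0],[100,0,0,-0.03,0],[100,0,0,-0.02,0],[100,-0.03,0,0,0],[100,-0.03,0,0,0],[100,-0.03,0,0,0],[100,-0.02,0,0,0],[100,0,0,0,0],[100,0,0,0,0]]]'
python3 - <<'E'
from look import *
s,M,c,p,d,W=look('w7',True)
a=np.radians(74);X=np.array([np.sin(a),-np.cos(a)]);Y=np.array([np.cos(a),np.sin(a)]);bed=np.array([566.8,-1.1])
q=W[...,:2]-bed;x=q@X;y=q@Y;z=W[...,2]
for nm,m in (('jaw',(y>-32)&(y<-2)&(z>52)&(z<58)&(abs(x)<22)),('cap',(z>80)&(z<92)&(abs(x)<30)&(abs(y)<25)),('stop',(y>13)&(y<40)&(z>52)&(z<58)&(abs(x)<20)),('tee',(z>112)&(z<145)&(abs(x)<65)&(abs(y+120)<65))):
    if m.sum()>5: rect(W[m],nm);print(np.percentile(y[m],[2,50,98]),np.percentile(x[m],[2,98]))
E
```

```text
clock: 20.05
position: [432.3, -73.6, 257.7]
orientation: [3.072, -0.651, 0.003]
ft_force: [-0.2, 0.8, 0.2]
grip_width: 1.005
gripper_force: 0.0
pos [432.3 -73.6 257.7] xang -23.929415453484804 f [-0.2  0.8  0.2] t [ 0.  -0.1  0. ] t= 20.05 w 1.0045791920013551 0.0 tilt [ 0.  0. -1.]
jaw 559 c [561.1 -20.2] size [23.9 43.5] ang 74.2 z [52.4 55.5 57.2]
[-31.6 -16.2  -8.3] [-18.7  18.6]
cap 673 c [568.4   1.8] size [24.7 50.3] ang 75.1 z [81.1 85.2 86.6]
[-8.5  2.7 14.9] [-23.5  25.2]
stop 345 c [574.6  25.8] size [14.3 39.9] ang 74.1 z [54.2 55.4 56.7]
[21.9 29.6 35.1] [-18.7  18.6]
tee 2046 c [ 532.7 -116.5] size [ 17.6 108.2] ang 66.7 z [129.6 133.  134.4]
[-132.7 -120.9 -109.2] [-51.5  50.1]
```

View pics/w7.png

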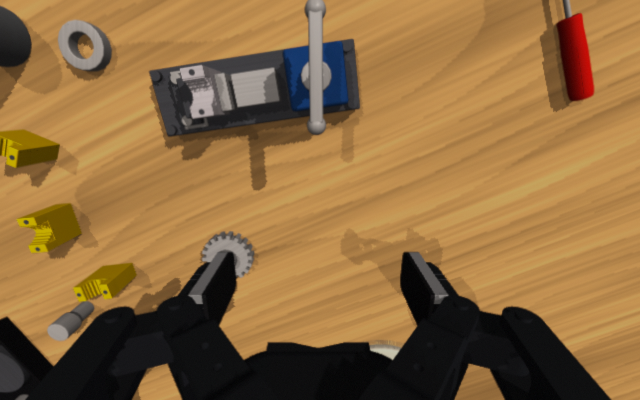

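The cap (198,92) stands clamped between the jaw and stop, the bar stayed at -23°, and the gripper is clear of everything.

```bash
python3 -c "
from bench import workorder
print(workorder.hand_in())"
```

```text
the job is handed in; nothing more can be done
None
```

The job is handed in at about 20 s on the robot's clock: the bearing cap stands saddle up on the vise bed, clamped against the stop at an estimated 0.14 N m over free turning (about 36 N grip). The handle is released and the rest of the bench was not touched; no verdict came back at hand-in.

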